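# Pack the last jar, then uncap the filling valve and hold the cap

### The arm

A 6-joint arm with a two-finger parallel gripper is mounted at the origin on a cart in front of the work surface, level with it; the furniture and walls round the work are solid. World frame = base frame: x ahead of the robot, y to its left, z up, the work surface at z = 0. Lengths are in mm, angles in degrees, forces in N, time in s.
With the tool pointing down it reaches from about 300 to 1000 mm from the base axis. Payload 5.1 kg.
Tool frame: the origin (TCP) lies at the very end of the fingers, on their centre line; the grasp point (between the pads) lies 19 mm behind it; x points along the fingers, y is the direction in which the jaws open and shut, and the axes are right-handed (so a half turn about x gives the same grasp; the last joint's range is limited). The gripper opens to 95 mm and grips with 3 to 60 N. Pads are 20 mm wide; open, the fingers measure 119 mm over their backs; the gripper's body (75 mm by 180 mm) begins 59 mm behind the grasp point.
Start: joints at [69.981, 7.093, 94.555, -0, 78.352, -4.733], TCP at [171.392, 626.984, 214.656] pointing down, gripper open.
Joint ranges: [-149.61, 149.61], [-58.7, 133.49], [1.44, 155.28], [-77.14, 257.14], [18.33, 153.61], [-166.67, 166.67]. Speed limits (degrees/s): [147.25, 147.25, 180, 180, 180, 180].

### API

Orientations are given as a 3x3 rotation matrix whose columns are the frame's x, y, z axes.
In Python, from station import status, viewer, order, finder gives the robot as it stands.
- The arm moves only by the tool jog_arm, never from a script. Its arguments are lists of equal length, an entry for each row: "dp": the shift along the tool's x, y, z in m, a list of three; "twist": the turn, a rotation vector about the tool's x, y, z in degrees, a list of three. A call has 1 to 12 rows; each row is the pose to reach, as a shift and turn from the pose commanded when the call began, along the tool's axes at that moment; what a row does not reach only later rows make up. A row lasts 1/12 s, in which the tool goes at most 41.7 mm and 7.16 degrees, less where a joint would pass 70% of its speed; a pose out of reach is approached as far as the arm can. A call with a gripper value outside its range is refused whole. "gripper" is the opening in per cent of the stroke, from 0 (shut) to 100 (fully open), set as the call begins (left out, the last holds). The fingers move at their own pace and stop on an object; the grip force is fixed at half the most. Time passes only in rows, so rows that repeat a pose let the fingers close. It gives the time, the measured TCP pose, the force and the opening at its end, in the units of the state.
- status.get_obs(): the state, without advancing time (a new reading comes with each control period).
- viewer.get_image(name): name is "side" or "top" or "wrist"; returns a dict with "image" (480x640x3 uint8, red, green, blue), "range_z" (480x640 float32, mm along the optical axis (not along the pixel's ray), 0 where there is no reading), "vertical_fov" (degrees; the focal length in pixels is half the picture's height over the tangent of half this angle, whatever the lens; pixels are square), "cx", "cy" (the principal point, pixels), "dist" ([k1, k2, p1, p2, k3] as OpenCV has them; the pictures are not rectified), "R" (3x3) and "t" (3): a world point X has camera coordinates R X + t. Camera axes: x right, y down, z forward; pixel columns grow to the right and rows downward; lengths in mm; the calibration is good to about 2 mm. A picture is of the moment at which its call begins.
- order.hand_in(): hands the job in, once; it reports no verdict.
Trained networks look in the newest picture that a camera, given by its name, has taken for a name from the list of things; names that differ only in an ending like _2 or _b are one class to them, and where a whole thing is asked for, a point or a joint stands for the part that bears it (a point fixed in the world has none). Each returns a list of dicts, best first, with "confidence" (0 to 1); they miss things now and then, are a little off and sometimes report something else, mostly with a low value. They report only what shows in the picture. A call takes as long as a camera call. They do not tell look-alikes from the thing itself.
- finder.find_in(target, camera): "point" ([x, y, z] in mm, in the coordinates of the camera as it stood for that picture, good to about 4 mm: the middle of the surface that is visible of it).
- finder.landmark_of(target, camera): "point" ([x, y, z] in mm, in the coordinates of the camera as it stood for that picture, good to about 4 mm: a listed point, or the origin of a listed thing).
The state is a dict: "time_s": time; "joint_pos": joint angles; "joint_vel": joint speeds; "joint_efforts": joint torques, N m; "eef_pos": TCP position; "tool_rot": TCP orientation; "contact_force": force on the tool from outside, world axes, zero at the start; "moment": the same for the moment, N m; "gripper_width": finger opening in mm.
Only numpy, scipy, OpenCV 4.12 (cv2) and the standard library are available. Lean on these libraries where they do the work, as an engineer would, in place of code of your own. Each camera call takes 0.05 s, during which the arm holds its last target.

### The job

Get the filling place ready: stand the yellow-lidded jar in the gap of the wooden tray, between the other jar and the pots, and let go of it. Then undo the orange cap of the filling valve - nobody knows whether it has a left-hand or a right-hand thread, so if it does not come one way, try the other - and lift it off, finishing while still holding it level about 10 cm straight above the neck. Leave the other things on the bench where they are.

Things in the scene. Friction and masses are not known exactly. Their poses are not given: they have to be found in the camera images.
- yellow_jar_mid (a point): centre (half-way up) of the loose jar with the yellow lid: cylinder 62 mm across (lid, the top 12 mm, 58 mm), 71 mm tall, about 0.2 kg; z axis along the jar, upwards. It starts alone on the bench to the robot's left.
- yellow_jar: the same jar; origin at the centre of its underside
- tray: fixed open wooden tray, outside 84 (x) x 222 (y) x 30 mm high, walls and floor 5 mm; origin at the centre of its underside. A jar and a stack of pots stand at its two ends (which is where varies), with a gap of about 72 mm in the middle. A jar standing there has its centre 40.5 mm above the bench. A gripper closing across the tray (along its x) clears the neighbours
- black_jar_mid (a point): centre of the loose jar with the black lid, 62 mm across, 71 mm tall, standing in the tray at one end
- pot_stack_mid (a point): centre of the loose stack of clear pots, 70 mm across, 82 mm tall, standing in the tray at the other end
- valve: fixed bench filling valve of steel: round foot 94 mm across and 14 mm high, round column 42 mm across, with an upright neck under the cap; a pipe stub with a brass ring sticks out 68 mm along its x axis, 20 to 47 mm above the bench. Origin at the centre of its underside, z up.
- neck_top (a point): centre of the top face of the valve's neck, 84 mm above the bench; the cap sits over it
- cap_grip (a point): centre of the round upper part of the loose orange cap, on its axis, 90 mm above the bench when seated; z up. This part is 54 mm across, from 6 mm below to 10 mm above this point; the skirt below it is 53 mm across and ends 30 mm below this point. A white line on top marks its x axis
- cap: the same cap, 150 to 250 g; origin on its axis at the skirt's lower edge. Lifts straight off once turned 50 to 69 degrees the right way: it turns easily, with a stop at about 69. The wrong way it stops after about 9 degrees. While locked it lifts 2 mm, then resists a pull of 25 N. At a stop the fingers slip round it; ease back about 5 degrees before lifting. The right way varies and is hidden
- carton_mid (a point): centre of a small loose white carton, 63 x 100 x 41 mm, a bystander at the back left
- marker_mid (a point): centre of a loose white marker pen with a red cap, 130 mm long, a bystander
Not all that is in view belongs to the job. Of the things shaped like the cap, the orange one is meant.

How it is judged:
By the outcome, as a careful person would: the job done as asked, in the order asked, and still so for the second after the job is handed in, while the arm keeps its last pose, push and grip.
It also fails if it takes over 58 s, if anything falls off the work surface, if the arm or the gripper's body presses on something with over 40 N, if the wrist force passes 120 N, or if a joint passes its speed limit or range.

## Working session

There is one attempt and no reset: what is moved stays moved. The work goes in short steps, Python scripts to look and compute and a tool call to move; the robot and the scene stay as the last step left them, time stands still between calls to the robot, and variables do not carry over. Pictures are saved under pics/ and viewed, and the job is handed in when it is done.

Besides the shell and the picture viewer there is one more tool, called as a command line: name --argument value ..., lists and objects as JSON in quotes. jog_arm: Moves the arm, as the interface text tells. Its arguments: {"type":"object","properties":{"dp":{"type":"array","items":{"type":"array","items":{"type":"number"}}},"twist":{"type":"array","items":{"type":"array","items":{"type":"number"}}},"gripper":{"type":"number"}},"required":["dp","twist"]}

```bash
mkdir -p pics; ls
cat > h.py <<'E'
import numpy as np, cv2
from station import status, viewer, order, finder
def K(d):
    f=240/np.tan(np.radians(d["vertical_fov"]/2)); return np.array([[f,0,d["cx"]],[0,f,d["cy"]],[0,0,1.]])
def w(d,p): return np.asarray(d["R"]).T@(np.asarray(p)-np.asarray(d["t"]))
def proj(d,X):
    p,_=cv2.projectPoints(np.asarray(X,float).reshape(-1,3),cv2.Rodrigues(np.asarray(d["R"],float))[0],np.asarray(d["t"],float),K(d),np.asarray(d["dist"],float)); return p.reshape(-1,2)
def px2w(d,uv,z=None):
    "pixels -> world through depth image"
    uv=np.asarray(uv,float).reshape(-1,2)
    n=cv2.undistortPoints(uv.reshape(-1,1,2),K(d),np.asarray(d["dist"],float)).reshape(-1,2)
    ii=np.round(uv).astype(int); zz=d["range_z"][ii[:,1],ii[:,0]]
    P=np.c_[n*zz[:,None],zz]; return (P-np.asarray(d["t"]))@np.asarray(d["R"])
def cloud(d):
    v,u=np.mgrid[0:480,0:640]; return px2w(d,np.c_[u.ravel(),v.ravel()]).reshape(480,640,3)
def save(d,n): cv2.imwrite(f"pics/{n}.png",d["image"][:,:,::-1])
E
python3 - <<'E'
from h import *
o=status.get_obs()
for k,v in o.items(): print(k,np.round(v,3).tolist())
for c in ["side","top","wrist"]:
    d=viewer.get_image(c); save(d,c+"0")
    print(c,d["vertical_fov"],d["cx"],d["cy"],d["dist"],np.round(w(d,[0,0,0])))
    for t in ["yellow_jar_mid","tray","black_jar_mid","pot_stack_mid","valve","neck_top","cap_grip","carton_mid","marker_mid"]:
        for r in finder.landmark_of(t,c)[:3]:
            X=w(d,r["point"]); print(t,round(r["confidence"],2),np.round(X,1),np.round(proj(d,X)[0]))
E
```

```text
pics
time_s 0.0
joint_pos [69.981, 7.134, 94.632, -0.001, 78.349, -4.732]
joint_vel [-0.006, -0.09, -0.011, -0.04, -0.011, -0.028]
joint_efforts [-0.002, -41.76, -35.993, 0.077, 0.049, -0.0]
eef_pos [171.188, 626.41, 213.394]
tool_rot [[-0.001, 0.264, 0.965], [-0.002, 0.965, -0.264], [-1.0, -0.002, -0.0]]
contact_force [0.319, -0.17, 0.483]
moment [-0.007, 0.02, -0.009]
gripper_width 95.072
side 55.32859432234782 317.31349091736087 233.26903760421226 [-0.07108651  0.          0.          0.          0.        ] [  513. -1216.   590.]
yellow_jar_mid 0.86 [499.4 136.6  37.4] [307. 198.]
tray 0.91 [ 445.8 -102.7    3.9] [288. 243.]
black_jar_mid 0.84 [ 448.1 -173.4   41.6] [287. 242.]
pot_stack_mid 0.73 [438.9 -33.3  45. ] [286. 218.]
valve 0.88 [ 472.  -333.6    2.1] [294. 290.]
cap_grip 0.91 [ 497.1 -469.9   29.7] [304. 316.]
cap_grip 0.86 [ 470.8 -333.2   90.4] [293. 257.]
cap_grip 0.81 [ 497.9 -555.6   33.7] [304. 343.]
carton_mid 0.8 [611.8 162.4  19.9] [342. 200.]
marker_mid 0.49 [ 589.6 -195.6    7. ] [342. 258.]
top 57.84707424555424 316.8721306165612 239.92688403661592 [0.03450242 0.         0.         0.         0.        ] [ 396. -192. 1047.]
yellow_jar_mid 0.81 [496.2 133.8  39. ] [179. 249.]
tray 0.61 [ 444.3 -104.8    1.8] [282. 273.]
black_jar_mid 0.7 [ 451.6 -172.5   41.3] [310. 269.]
black_jar_mid 0.68 [ 470.1 -331.4   85.8] [382. 261.]
pot_stack_mid 0.71 [437.2 -38.   49.1] [252. 275.]
valve 0.67 [ 467.8 -333.9    2.9] [378. 264.]
neck_top 0.65 [ 466.2 -333.8   82.7] [383. 263.]
cap_grip 0.7 [ 492.5 -554.5   28.8] [474. 254.]
cap_grip 0.65 [ 464.7 -336.8   92.6] [385. 263.]
carton_mid 0.94 [608.9 162.9  20.9] [172. 202.]
carton_mid 0.69 [497.2 133.9  33.3] [180. 248.]
marker_mid 0.76 [ 584.1 -194.9    9.6] [321. 215.]
wrist 60.3109796853789 314.7286058833739 238.98863406440907 [-0.08457596  0.          0.          0.          0.        ] [ 98. 647. 385.]
```

View pics/side0.png

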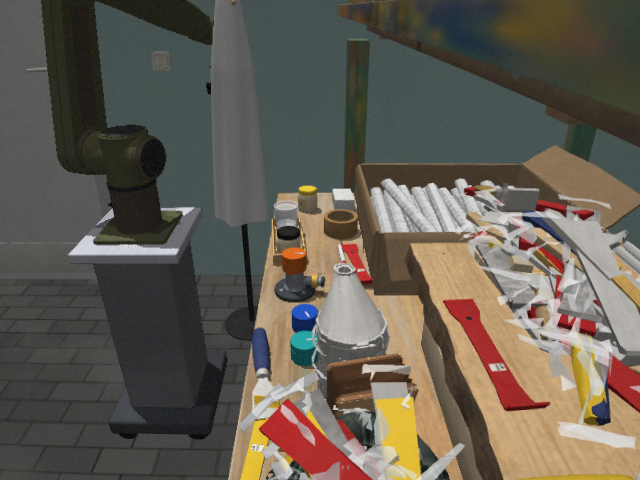

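View pics/top0.png

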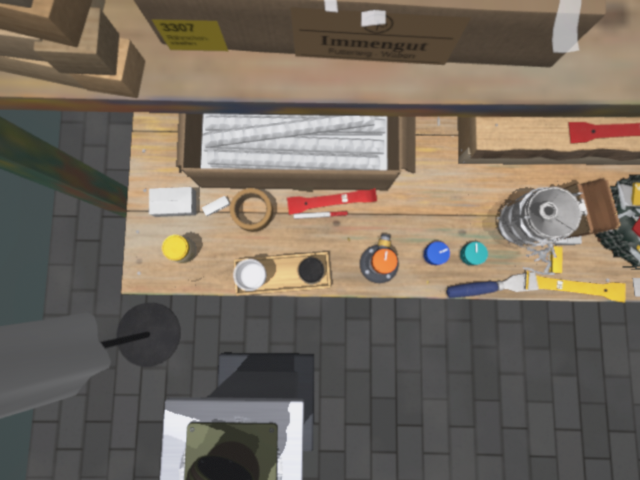

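View pics/wrist0.png

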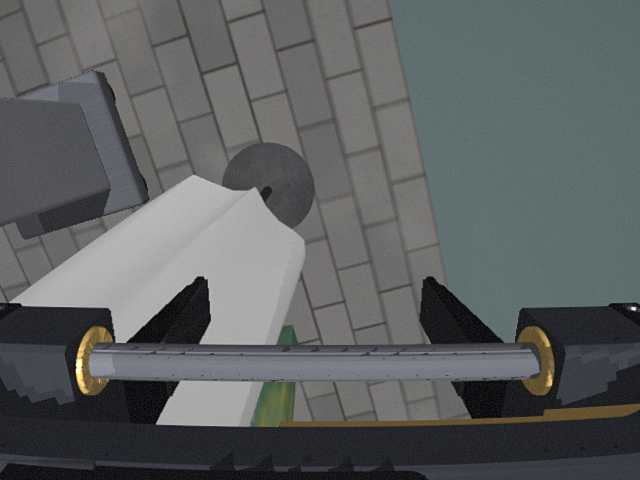

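The views show the yellow jar at top (177,247), the gap in the tray at about (282,272), and the orange cap at (384,261). There are blue and teal look-alike caps at (437,252) and (474,253). A closed parasol, side (240,110), stands close to the arm's start and is an obstacle, so I'll map it from depth.

Run:
```python
from h import *
ds={c:viewer.get_image(c) for c in ["side","top","wrist"]}
np.set_printoptions(suppress=True,precision=0)
d=ds["side"];
for uv in [(240,20),(240,60),(215,60),(258,100),(240,120),(240,160),(222,200),(262,200),(240,218),(244,270),(244,320),(205,25),(160,10),(208,88),(357,60),(357,150),(345,12),(400,40),(500,70),(365,170),(380,250)]: print("side",uv,px2w(d,[uv])[0])
d=ds["top"]
for uv in [(150,335),(120,338),(100,325),(105,350),(70,360),(40,340),(10,330),(10,370),(10,410),(120,180),(60,140),(20,120),(100,105),(300,105),(600,105),(300,80),(190,150),(300,180),(280,180)]: print("top",uv,px2w(d,[uv])[0])
d=ds["wrist"]
for uv in [(255,190),(200,180),(300,240),(250,240),(200,280),(100,280),(30,290),(240,400),(290,340),(280,400)]: print("wrist",uv,px2w(d,[uv])[0])
# shelf lowest
c=cloud(ds["side"]).reshape(-1,3); v=(ds["side"]["range_z"].ravel()>0)
c=c[v]
m=(c[:,2]>350)&(c[:,0]>100)&(c[:,0]<1200)&(c[:,1]>-1100)&(c[:,1]<800)
q=c[m]
H,ex,ey=np.histogram2d(q[:,0],q[:,1],bins=[np.arange(100,1201,100),np.arange(-1100,801,100)])
mn=np.full(H.shape,np.nan)
ix=((q[:,0]-100)//100).astype(int);iy=((q[:,1]+1100)//100).astype(int)
for a,b,z in zip(ix,iy,q[:,2]):
    mn[a,b]=np.nanmin([mn[a,b],z])
np.set_printoptions(linewidth=220)
print(ey);print(mn)
```

```text
side (240, 20) [276. 452. 554.]
side (240, 60) [272. 423. 428.]
side (215, 60) [185. 435. 428.]
side (258, 100) [271. 903. 206.]
side (240, 120) [260. 412. 226.]
side (240, 160) [253. 389.  85.]
side (222, 200) [164. 433. -90.]
side (262, 200) [320. 432. -90.]
side (240, 218) [ 235.  392. -148.]
side (244, 270) [ 145.  905. -692.]
side (244, 320) [ 200.  472. -697.]
side (205, 25) [160. 440. 540.]
side (160, 10) [ 83. 211. 590.]
side (208, 88) [122. 571. 313.]
side (357, 60) [664. 371. 432.]
side (357, 150) [675. 368. 127.]
side (345, 12) [603.  94. 580.]
side (400, 40) [ 698. -202.  529.]
side (500, 70) [ 696. -759.  537.]
side (365, 170) [675. 104. 142.]
side (380, 250) [ 658. -360.  120.]
top (150, 335) [ 227.  469. -704.]
top (120, 338) [ 241.  472. -449.]
top (100, 325) [ 263.  672. -715.]
top (105, 350) [ 238.  387. -173.]
top (70, 360) [237. 385.  -2.]
top (40, 340) [287. 429.  44.]
top (10, 330) [315. 447. 116.]
top (10, 370) [245. 395. 179.]
top (10, 410) [152. 441.  98.]
top (120, 180) [ 853.  634. -714.]
top (60, 140) [1024.  900. -728.]
top (20, 120) [1010.  899. -487.]
t
[... 1091 characters left out ...]
an  nan  nan]
 [ nan  nan  nan  nan  nan  nan  nan  nan  nan  nan  nan  nan  nan  nan  nan  nan  nan  nan  nan]
 [565. 522. 522. 522. 522. 522. 522. 522. 523. 522. 523. 523. 523. 524. 350. 354.  nan  nan  nan]
 [ nan  nan 499. 354. 350. 350.  nan  nan  nan  nan  nan  nan  nan  nan 355. 499.  nan  nan  nan]
 [ nan  nan  nan 355. 350. 350.  nan  nan  nan  nan  nan  nan  nan  nan  nan  nan  nan  nan  nan]
 [ nan  nan  nan  nan  nan  nan  nan  nan  nan  nan  nan  nan  nan  nan  nan  nan  nan  nan  nan]
 [ nan  nan  nan  nan  nan  nan  nan  nan  nan  nan  nan  nan  nan  nan  nan  nan  nan  nan  nan]
 [ nan  nan  nan  nan  nan  nan  nan  nan  nan  nan  nan  nan  nan  nan  nan  nan  nan  nan  nan]]
```

```bash
cat >> h.py <<'E'
import json
def yawR(psi):
    c,s=np.cos(np.radians(psi)),np.sin(np.radians(psi)); return np.array([[0,c,s],[0,s,-c],[-1,0,0.]])
def plan(p0,psi0,way,vmax=30,wmax=6):
    "way: list of (p,psi[,rows]); prints rows of dp (m, tool axes at start) and twist"
    R=yawR(psi0);p=np.array(p0,float);q=psi0;dp=[];tw=[]
    for x in way:
        P=np.array(x[0],float);n=x[2] if len(x)>2 else int(np.ceil(max(np.linalg.norm(P-p)/vmax,abs(x[1]-q)/wmax,1)))
        for i in range(1,n+1):
            dp.append(np.round(R.T@(p+(P-p)*i/n-p0)/1000,3).tolist()); tw.append([round(-(q+(x[1]-q)*i/n-psi0),1),0,0])
        p,q=P,x[1]
    print(len(dp)); print(json.dumps(dp)); print(json.dumps(tw))
E
python3 - <<'E'
from h import *
plan([171.4,627,214.7],74.714,[((10,635,240),74.714,5),((10,420,250),74.714,7)])
E
```

```text
12
[[-0.005, -0.007, -0.032], [-0.01, -0.014, -0.063], [-0.015, -0.021, -0.095], [-0.02, -0.028, -0.126], [-0.025, -0.035, -0.158], [-0.027, -0.064, -0.15], [-0.028, -0.094, -0.142], [-0.03, -0.124, -0.134], [-0.031, -0.153, -0.125], [-0.032, -0.183, -0.117], [-0.034, -0.213, -0.109], [-0.035, -0.242, -0.101]]
[[-0.0, 0, 0], [-0.0, 0, 0], [-0.0, 0, 0], [-0.0, 0, 0], [-0.0, 0, 0], [-0.0, 0, 0], [-0.0, 0, 0], [-0.0, 0, 0], [-0.0, 0, 0], [-0.0, 0, 0], [-0.0, 0, 0], [-0.0, 0, 0]]
```

jog_arm --dp '[[-0.005, -0.007, -0.032], [-0.01, -0.014, -0.063], [-0.015, -0.021, -0.095], [-0.02, -0.028, -0.126], [-0.025, -0.035, -0.158], [-0.027, -0.064, -0.15], [-0.028, -0.094, -0.142], [-0.03, -0.124, -0.134], [-0.031, -0.153, -0.125], [-0.032, -0.183, -0.117], [-0.034, -0.213, -0.109], [-0.035, -0.242, -0.101]]' --twist '[[0, 0, 0], [0, 0, 0], [0, 0, 0], [0, 0, 0], [0, 0, 0], [0, 0, 0], [0, 0, 0], [0, 0, 0], [0, 0, 0], [0, 0, 0], [0, 0, 0], [0, 0, 0]]'

```text
time_s: 2.65
eef_pos: [10.1, 418.7, 249.7]
tool_rot: [[0.0, 0.263, 0.965], [0.0, 0.965, -0.263], [-1.0, 0.0, 0.0]]
contact_force: [0.5, 0.7, 0.8]
gripper_width: 95.1
```

Run:
```python
from h import *
P=lambda r,a,z:(r*np.cos(np.radians(a)),r*np.sin(np.radians(a)),z)
way=[((8,350,250),74.7,2)]
az=np.linspace(88.7,15,11)[1:]; ps=np.linspace(74.7,5,13)[1:11]
for a,q in zip(az,ps): way.append((P(350,a,250),q,1))
plan([10,420,250],74.7,way)
print(az,ps)
```

```text
12
[[0.0, -0.034, 0.008], [0.0, -0.068, 0.017], [0.0, -0.06, 0.061], [0.0, -0.058, 0.106], [0.0, -0.061, 0.151], [0.0, -0.07, 0.195], [0.0, -0.085, 0.237], [0.0, -0.105, 0.277], [0.0, -0.13, 0.315], [0.0, -0.16, 0.348], [0.0, -0.194, 0.378], [0.0, -0.231, 0.403]]
[[-0.0, 0, 0], [-0.0, 0, 0], [5.8, 0, 0], [11.6, 0, 0], [17.4, 0, 0], [23.2, 0, 0], [29.0, 0, 0], [34.8, 0, 0], [40.7, 0, 0], [46.5, 0, 0], [52.3, 0, 0], [58.1, 0, 0]]
[81.33 73.96 66.59 59.22 51.85 44.48 37.11 29.74 22.37 15.  ] [68.89166667 63.08333333 57.275      51.46666667 45.65833333 39.85
 34.04166667 28.23333333 22.425      16.61666667]
```

jog_arm --dp '[[0.0, -0.034, 0.008], [0.0, -0.068, 0.017], [0.0, -0.06, 0.061], [0.0, -0.058, 0.106], [0.0, -0.061, 0.151], [0.0, -0.07, 0.195], [0.0, -0.085, 0.237], [0.0, -0.105, 0.277], [0.0, -0.13, 0.315], [0.0, -0.16, 0.348], [0.0, -0.194, 0.378], [0.0, -0.231, 0.403]]' --twist '[[0, 0, 0], [0, 0, 0], [5.8, 0, 0], [11.6, 0, 0], [17.4, 0, 0], [23.2, 0, 0], [29.0, 0, 0], [34.8, 0, 0], [40.7, 0, 0], [46.5, 0, 0], [52.3, 0, 0], [58.1, 0, 0]]'

```text
time_s: 3.65
eef_pos: [326.8, 117.8, 250.0]
tool_rot: [[0.001, 0.96, 0.281], [0.0, 0.281, -0.96], [-1.0, 0.001, 0.0]]
contact_force: [0.9, -0.7, 0.1]
gripper_width: 95.1
```

Run:
```python
from h import *
plan([327,118,250.5],16.3,[((440,80,220),4,5),((500,75,190),4,3),((500,75,190),4,1)])
```

```text
9
[[0.006, 0.02, 0.014], [0.012, 0.039, 0.027], [0.018, 0.059, 0.041], [0.024, 0.078, 0.055], [0.03, 0.098, 0.068], [0.04, 0.117, 0.075], [0.05, 0.135, 0.083], [0.06, 0.154, 0.09], [0.06, 0.154, 0.09]]
[[2.5, 0, 0], [4.9, 0, 0], [7.4, 0, 0], [9.8, 0, 0], [12.3, 0, 0], [12.3, 0, 0], [12.3, 0, 0], [12.3, 0, 0], [12.3, 0, 0]]
```

jog_arm --dp '[[0.006, 0.02, 0.014], [0.012, 0.039, 0.027], [0.018, 0.059, 0.041], [0.024, 0.078, 0.055], [0.03, 0.098, 0.068], [0.04, 0.117, 0.075], [0.05, 0.135, 0.083], [0.06, 0.154, 0.09], [0.06, 0.154, 0.09]]' --twist '[[2.5, 0, 0], [4.9, 0, 0], [7.4, 0, 0], [9.8, 0, 0], [12.3, 0, 0], [12.3, 0, 0], [12.3, 0, 0], [12.3, 0, 0], [12.3, 0, 0]]'

```text
time_s: 4.4
eef_pos: [500.2, 76.9, 187.2]
tool_rot: [[-0.003, 0.997, 0.074], [-0.0, 0.074, -0.997], [-1.0, -0.003, 0.0]]
contact_force: [0.3, -1.0, -0.1]
gripper_width: 95.2
```

Run:
```python
from h import *
d=viewer.get_image("wrist"); save(d,"w1")
for t in ["yellow_jar_mid","yellow_jar"]:
    for r in finder.landmark_of(t,"wrist")[:3]:
        X=w(d,r["point"]); print(t,round(r["confidence"],2),np.round(X,1),np.round(proj(d,X)[0]))
c=cloud(d); 
print(np.round(w(d,[0,0,0]),1), status.get_obs()["eef_pos"])
img=d["image"].astype(int)
m=(img[...,0]>150)&(img[...,2]<90)&(img[...,1]>110)&(c[...,2]>64)&(c[...,2]<80)
P=c[m]; print(m.sum(),np.median(P,0),P.min(0),P.max(0))
uv=np.argwhere(m)[:,::-1]; print(uv.min(0),uv.max(0))
(cx,cy),r=cv2.minEnclosingCircle(P[:,:2].astype(np.float32)); print(cx,cy,r)
```

```text
yellow_jar 0.84 [497.5 131.1   1.9] [317. 151.]
[495.4 152.9 357.2] [498.79357785  77.49302834 189.73601738]
5556 [496.37523041 134.37962086  70.68896032] [466.76760566 105.4329695   66.29633738] [524.82850841 162.99517782  73.4958395 ]
[273 109] [357 194]
496.0780944824219 133.78794860839844 29.352176666259766
```

View pics/w1.png

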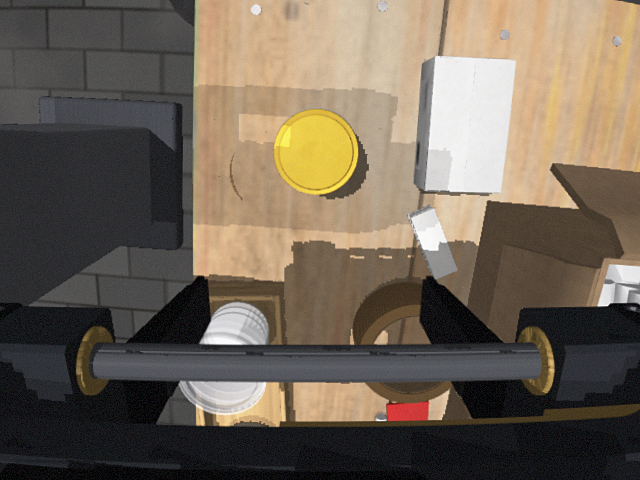

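Wrist view: the yellow lid is at (316,151), which puts the jar axis at (496.3, 134.1) with its top at z = 70.7. That agrees with the top camera. The carton is at (468,125), about 80 mm to the right, so the fingers clear it. Moving over the jar and down now.

Run:
```python
from h import *
o=status.get_obs();p=o["eef_pos"];R=np.array(o["tool_rot"]);print(p,o["time_s"],o["contact_force"])
psi=np.degrees(np.arctan2(R[1,1],R[0,1]));print(psi)
plan(p,psi,[((496.5,134.2,175),psi,3),((496.5,134.2,32.5),psi,8),((496.5,134.2,32.5),psi,1)])
```

```text
[498.79357785  77.49302834 189.73601738] 4.55 [ 0.67952678 -0.54225109  0.2074974 ]
4.312889745720194
12
[[0.005, 0.001, -0.019], [0.01, 0.001, -0.038], [0.015, 0.002, -0.057], [0.033, 0.002, -0.057], [0.05, 0.002, -0.057], [0.068, 0.002, -0.057], [0.086, 0.002, -0.057], [0.104, 0.002, -0.057], [0.122, 0.002, -0.057], [0.139, 0.002, -0.057], [0.157, 0.002, -0.057], [0.157, 0.002, -0.057]]
[[-0.0, 0, 0], [-0.0, 0, 0], [-0.0, 0, 0], [-0.0, 0, 0], [-0.0, 0, 0], [-0.0, 0, 0], [-0.0, 0, 0], [-0.0, 0, 0], [-0.0, 0, 0], [-0.0, 0, 0], [-0.0, 0, 0], [-0.0, 0, 0]]
```

jog_arm --dp '[[0.005, 0.001, -0.019], [0.01, 0.001, -0.038], [0.015, 0.002, -0.057], [0.033, 0.002, -0.057], [0.05, 0.002, -0.057], [0.068, 0.002, -0.057], [0.086, 0.002, -0.057], [0.104, 0.002, -0.057], [0.122, 0.002, -0.057], [0.139, 0.002, -0.057], [0.157, 0.002, -0.057], [0.157, 0.002, -0.057]]' --twist '[[0, 0, 0], [0, 0, 0], [0, 0, 0], [0, 0, 0], [0, 0, 0], [0, 0, 0], [0, 0, 0], [0, 0, 0], [0, 0, 0], [0, 0, 0], [0, 0, 0], [0, 0, 0]]'

```text
time_s: 5.55
eef_pos: [493.8, 134.2, 30.2]
tool_rot: [[-0.005, 0.997, 0.076], [-0.001, 0.076, -0.997], [-1.0, -0.005, 0.0]]
contact_force: [-0.7, -0.0, -0.3]
gripper_width: 94.9
```

Run:
```python
from h import *
d=viewer.get_image("wrist"); save(d,"w2"); d2=viewer.get_image("side"); save(d2,"s2")
o=status.get_obs();p=o["eef_pos"];print(p,o["time_s"],o["contact_force"])
```

```text
[496.43798348 134.59446865  33.31652655] 5.65 [-0.54756697 -0.26193989  0.09739308]
```

View pics/w2.png

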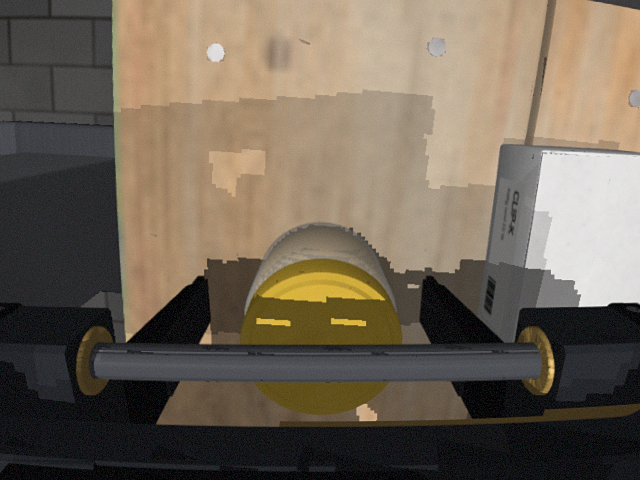

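View pics/s2.png

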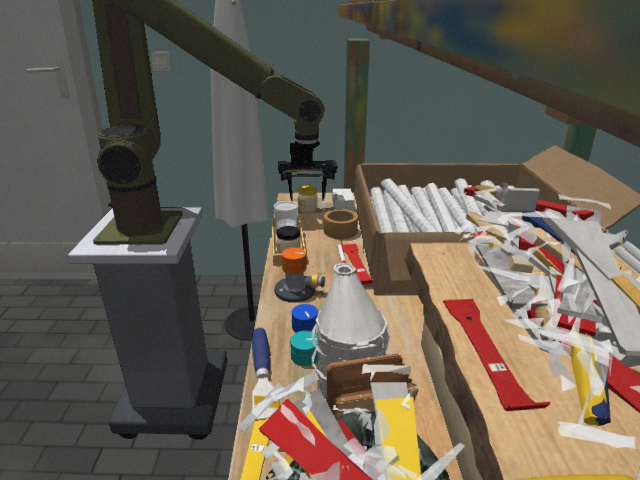

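The wrist view shows the lid centred (321,330) between the fingers (208 and 422). The carton stays clear of the right finger. Closing now.

jog_arm --dp '[[0.002, 0, 0], [0.002, 0, 0], [0.002, 0, 0], [0.002, 0, 0], [0.002, 0, 0], [0.002, 0, 0], [0.002, 0, 0], [0.002, 0, 0]]' --twist '[[0, 0, 0], [0, 0, 0], [0, 0, 0], [0, 0, 0], [0, 0, 0], [0, 0, 0], [0, 0, 0], [0, 0, 0]]' --gripper 0

```text
time_s: 6.32
eef_pos: [496.8, 134.4, 31.0]
tool_rot: [[-0.001, 0.997, 0.075], [-0.0, 0.075, -0.997], [-1.0, -0.001, 0.0]]
contact_force: [-2.2, 0.3, 3.1]
gripper_width: 60.6
```

Run:
```python
from h import *
p=[496.8,134.4,31.0+.5];psi=4.3
plan(p,psi,[((496.8,134.4,60),psi,2),((496.8,134.4,170),psi,4),((470,-50,200),psi,6)])
plan([470,-50,200],psi,[((445,-180,210),psi,5),((445,-180,210),psi,1)])
```

```text
12
[[-0.014, 0.0, 0.0], [-0.028, 0.0, 0.0], [-0.056, 0.0, 0.0], [-0.084, 0.0, 0.0], [-0.111, 0.0, 0.0], [-0.138, 0.0, 0.0], [-0.144, -0.007, 0.03], [-0.148, -0.014, 0.061], [-0.154, -0.02, 0.091], [-0.158, -0.027, 0.121], [-0.164, -0.034, 0.152], [-0.168, -0.041, 0.182]]
[[-0.0, 0, 0], [-0.0, 0, 0], [-0.0, 0, 0], [-0.0, 0, 0], [-0.0, 0, 0], [-0.0, 0, 0], [-0.0, 0, 0], [-0.0, 0, 0], [-0.0, 0, 0], [-0.0, 0, 0], [-0.0, 0, 0], [-0.0, 0, 0]]
6
[[-0.002, -0.007, 0.026], [-0.004, -0.014, 0.051], [-0.006, -0.021, 0.077], [-0.008, -0.028, 0.102], [-0.01, -0.035, 0.128], [-0.01, -0.035, 0.128]]
[[-0.0, 0, 0], [-0.0, 0, 0], [-0.0, 0, 0], [-0.0, 0, 0], [-0.0, 0, 0], [-0.0, 0, 0]]
```

jog_arm --dp '[[-0.014, 0.0, 0.0], [-0.028, 0.0, 0.0], [-0.056, 0.0, 0.0], [-0.084, 0.0, 0.0], [-0.111, 0.0, 0.0], [-0.138, 0.0, 0.0], [-0.144, -0.007, 0.03], [-0.148, -0.014, 0.061], [-0.154, -0.02, 0.091], [-0.158, -0.027, 0.121], [-0.164, -0.034, 0.152], [-0.168, -0.041, 0.182]]' --twist '[[0, 0, 0], [0, 0, 0], [0, 0, 0], [0, 0, 0], [0, 0, 0], [0, 0, 0], [0, 0, 0], [0, 0, 0], [0, 0, 0], [0, 0, 0], [0, 0, 0], [0, 0, 0]]'

```text
time_s: 7.32
eef_pos: [469.1, -51.5, 198.4]
tool_rot: [[0.0, 0.997, 0.075], [-0.0, 0.075, -0.997], [-1.0, 0.0, 0.0]]
contact_force: [0.9, 0.2, -1.8]
gripper_width: 60.5
```

jog_arm --dp '[[-0.002, -0.007, 0.026], [-0.004, -0.014, 0.051], [-0.006, -0.021, 0.077], [-0.008, -0.028, 0.102], [-0.01, -0.035, 0.128], [-0.01, -0.035, 0.128]]' --twist '[[0, 0, 0], [0, 0, 0], [0, 0, 0], [0, 0, 0], [0, 0, 0], [0, 0, 0]]'

```text
time_s: 7.82
eef_pos: [443.6, -183.9, 208.3]
tool_rot: [[-0.0, 0.997, 0.071], [-0.002, 0.071, -0.997], [-1.0, -0.001, 0.002]]
contact_force: [-0.4, 0.4, -2.0]
gripper_width: 60.7
```

Run:
```python
from h import *
d=viewer.get_image("wrist"); save(d,"w3"); np.savez("w3.npz",**{k:np.asarray(v) for k,v in d.items()})
for t in ["tray","black_jar_mid","pot_stack_mid","yellow_jar"]:
    for r in finder.landmark_of(t,"wrist")[:2]:
        X=w(d,r["point"]); print(t,round(r["confidence"],2),np.round(X,1),np.round(proj(d,X)[0]))
o=status.get_obs();p=o["eef_pos"];print(p,o["time_s"],o["contact_force"],o["gripper_width"])
```

```text
tray 0.75 [ 447.9 -102.4   -2.1] [327. 118.]
yellow_jar 0.73 [ 444.4 -188.7  181.7] [316. 288.]
[ 444.37102163 -179.479739    208.03488106] 8.0667 [ 0.34492018  0.23890328 -1.01476899] 60.861790074409804
```

View pics/w3.png

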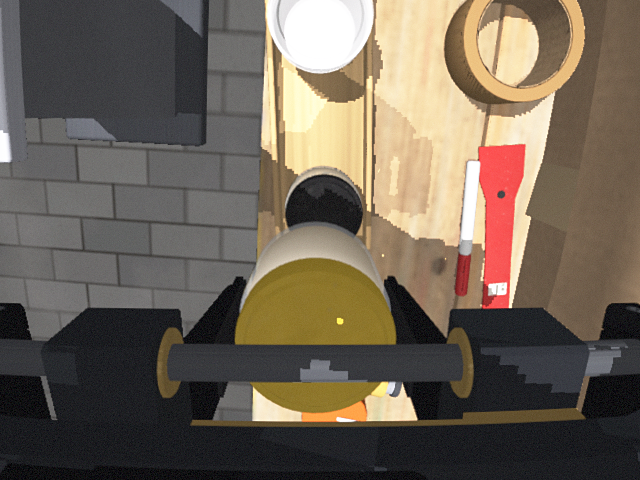

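Wrist view: jar held, black lid at (325,203), pots rim at (320,20), tray rails running from (270,100) to (370,230). I'll fit circles and the tray rails from the depth.

```bash
python3 - <<'E'
from h import *
d=dict(np.load("w3.npz")); c=cloud(d); z=c[...,2]; val=d["range_z"]>0
def circ(P):
    A=np.c_[2*P,np.ones(len(P))]; s=np.linalg.lstsq(A,(P**2).sum(1),rcond=None)[0]; return s[:2],np.sqrt(s[2]+s[:2]@s[:2])
uu,vv=np.meshgrid(np.arange(640),np.arange(480))
m=val&(z>70)&(z<82)&(uu>250)&(uu<400)&(vv<225)&(vv>140); print("lid",m.sum(),np.median(z[m]))
P=c[m][:,:2].astype(np.float32)
img=d["image"].astype(int); dk=m&(img.max(2)<90); print(dk.sum())
P=c[dk][:,:2].astype(np.float32); h=cv2.convexHull(P)[:,0]; 
k=h[:,1]>np.median(P[:,1])-8; print("lid circle",circ(h[k]),cv2.minEnclosingCircle(P))
m=val&(z>82)&(z<92)&(vv<90)&(uu>240)&(uu<400); print("pots",m.sum(),np.median(z[m]))
P=c[m][:,:2].astype(np.float32); h=cv2.convexHull(P)[:,0]; print(P.min(0),P.max(0))
lowest=P[:,1]<-20
k=(np.abs(h[:,1]-P[:,1].max())>2); print(circ(h[k]),cv2.minEnclosingCircle(P))
# tray walls z 26..34
m=val&(z>26)&(z<34)&(vv<260)&(uu>255)&(uu<385)
P=c[m]; 
for y0 in range(-200,-20,15):
    q=P[(P[:,1]>y0)&(P[:,1]<y0+15)]
    if len(q): 
        x=np.sort(q[:,0]); a=x[x<445]; b=x[x>=445]; print(y0,len(q),[ (round(float(s.min()),1),round(float(s.max()),1)) for s in (a,b) if len(s)])
E
python3 - <<'E'
import sys; sys.path.insert(0,'.')
import os; os.chdir('.')
from h import *
d=viewer.get_image("top"); save(d,"t3"); np.savez("t3.npz",**{k:np.asarray(v) for k,v in d.items()})
for t in ["tray","black_jar_mid","pot_stack_mid","cap_grip","valve"]:
    for r in finder.landmark_of(t,"top")[:2]:
        X=w(d,r["point"]); print(t,round(r["confidence"],2),np.round(X,1),np.round(proj(d,X)[0]))
E
```

```text
lid 3051 75.62376875718468
3033
lid circle (array([ 449.31953873, -173.67232868]), np.float64(29.06527268722803)) ((449.4256591796875, -173.44923400878906), 29.187334060668945)
pots 6154 84.73464095133636
[402.17233  -72.605644] [471.0471  -26.19997]
(array([436.70938043, -38.87991007]), np.float64(33.910008066622325)) ((436.3376770019531, -38.821044921875), 34.73363494873047)
-200 200 [(408.0, 413.9), (487.2, 493.1)]
-185 208 [(406.4, 412.4), (485.7, 491.5)]
-170 221 [(404.9, 423.5), (484.6, 490.6)]
-155 273 [(403.5, 444.8), (445.6, 489.0)]
-140 229 [(402.7, 408.4), (481.8, 487.5)]
-125 215 [(401.6, 406.8), (480.2, 485.8)]
-110 252 [(400.6, 406.1), (479.0, 485.3)]
-95 259 [(398.9, 404.5), (477.8, 483.7)]
-80 242 [(397.4, 402.9), (475.7, 481.2)]
-65 263 [(394.9, 401.4), (474.5, 480.2)]
-50 220 [(393.7, 399.8), (473.8, 479.4)]
-35 57 [(392.7, 395.2), (476.5, 477.7)]
tray 0.95 [ 442.2 -101.6   -1.3] [281. 274.]
pot_stack_mid 0.57 [436.9 -37.8  48.9] [251. 275.]
cap_grip 0.73 [ 465.  -336.5   92.5] [385. 263.]
cap_grip 0.66 [ 497.6 -472.9   31.4] [439. 252.]
valve 0.9 [ 467.5 -334.7   -1.6] [378. 265.]
valve 0.66 [ 466.6 -336.    90.4] [384. 262.]
```

View pics/t3.png

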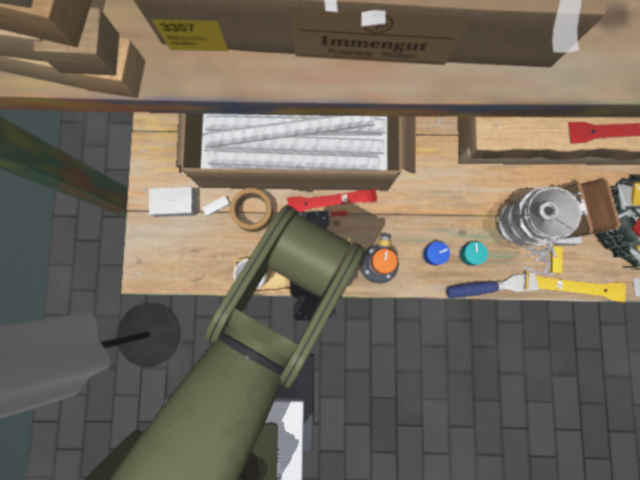

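Run:
```python
from h import *
d=dict(np.load("w3.npz")); c=cloud(d); z=c[...,2]; img=d["image"].astype(int)
m=(img[...,0]>90)&(img[...,2]<60)&(z>235)&(z<260); m[:250]=0
P=c[m]; print(m.sum(),np.median(P[:,2])); f=P[:,:2].astype(np.float32); print(cv2.minEnclosingCircle(f))
h=cv2.convexHull(f)[:,0]; A=np.c_[2*h,np.ones(len(h))]; s=np.linalg.lstsq(A,(h**2).sum(1),rcond=None)[0]; print(s[:2],np.sqrt(s[2]+s[:2]@s[:2]))
o=status.get_obs(); print(o["eef_pos"],o["tool_rot"])
R=np.array(o["tool_rot"]);psi=np.degrees(np.arctan2(R[1,1],R[0,1]));print(psi)
```

```text
13825 247.7168343332795
((443.40362548828125, -184.1903076171875), 30.100303649902344)
[ 443.75255345 -183.94995716] 29.42425347921375
[ 444.57545497 -179.88356997  208.65232539] [[ 4.89680739e-05  9.97089555e-01  7.62392049e-02]
 [-8.16215832e-06  7.62392054e-02 -9.97089556e-01]
 [-9.99999999e-01  4.82032786e-05  1.18716899e-05]]
4.37242743395838
```

```bash
cat > fit.py <<'E'
from h import *
d=viewer.get_image("wrist"); c=cloud(d); z=c[...,2]; img=d["image"].astype(int); o=status.get_obs()
def circ(P):
    h=cv2.convexHull(P.astype(np.float32))[:,0]; A=np.c_[2*h,np.ones(len(h))]; s=np.linalg.lstsq(A,(h**2).sum(1),rcond=None)[0]; return np.round(s[:2],1),round(np.sqrt(s[2]+s[:2]@s[:2]),1)
uu,vv=np.meshgrid(np.arange(640),np.arange(480))
m=(img[...,0]>90)&(img[...,2]<60)&(z>235)&(z<260); m[:250]=0; print("held",circ(c[m][:,:2]))
m=(z>70)&(z<82)&(uu>250)&(uu<400)&(vv<225)&(img.max(2)<90); print("lid",m.sum(),np.median(z[m]),circ(c[m][:,:2]))
m=(z>82)&(z<92)&(vv<90)&(uu>240)&(uu<400);P=c[m][:,:2]; print("pots",P.min(0),cv2.minEnclosingCircle(P.astype(np.float32)))
print(o["eef_pos"],o["time_s"])
E
python3 fit.py
```

```text
held (array([ 444.7, -179.9]), np.float64(29.4))
lid 2589 75.61998117618016 (array([ 449.3, -173.1]), np.float64(28.6))
pots [401.75545247 -72.6433924 ] ((436.3257751464844, -37.97439956665039), 34.86368942260742)
[ 444.53325317 -179.98580608  208.64575614] 8.4167
```

Run:
```python
from h import *
p=[444.5,-180,208.5];psi=4.4
plan(p,psi,[((443,-107.5,200),5.5,4),((443,-107.5,125),5.5,4),((443,-107.5,125),5.5,1)])
```

```text
9
[[0.002, 0.001, -0.018], [0.004, 0.002, -0.036], [0.006, 0.003, -0.054], [0.008, 0.004, -0.072], [0.027, 0.004, -0.072], [0.046, 0.004, -0.072], [0.065, 0.004, -0.072], [0.084, 0.004, -0.072], [0.084, 0.004, -0.072]]
[[-0.3, 0, 0], [-0.5, 0, 0], [-0.8, 0, 0], [-1.1, 0, 0], [-1.1, 0, 0], [-1.1, 0, 0], [-1.1, 0, 0], [-1.1, 0, 0], [-1.1, 0, 0]]
```

jog_arm --dp '[[0.002, 0.001, -0.018], [0.004, 0.002, -0.036], [0.006, 0.003, -0.054], [0.008, 0.004, -0.072], [0.027, 0.004, -0.072], [0.046, 0.004, -0.072], [0.065, 0.004, -0.072], [0.084, 0.004, -0.072], [0.084, 0.004, -0.072], [0.084, 0.004, -0.072]]' --twist '[[-0.3, 0, 0], [-0.5, 0, 0], [-0.8, 0, 0], [-1.1, 0, 0], [-1.1, 0, 0], [-1.1, 0, 0], [-1.1, 0, 0], [-1.1, 0, 0], [-1.1, 0, 0], [-1.1, 0, 0]]'

```text
time_s: 9.25
eef_pos: [442.2, -107.9, 123.8]
tool_rot: [[-0.002, 0.996, 0.095], [0.001, 0.095, -0.996], [-1.0, -0.002, -0.001]]
contact_force: [0.4, 0.2, -0.8]
gripper_width: 60.5
```

Run:
```python
from h import *
d=viewer.get_image("wrist"); save(d,"w4"); d2=viewer.get_image("side"); save(d2,"s4"); s=d2["image"][150:300,230:370]; cv2.imwrite("pics/s4c.png",cv2.resize(s,None,fx=4,fy=4,interpolation=2)[:,:,::-1])
o=status.get_obs();p=o["eef_pos"];print(p,o["time_s"],o["contact_force"])
c=cloud(d); z=c[...,2]; m=(z>82)&(z<92);m[250:]=0; P=c[m][:,:2].astype(np.float32); print(m.sum(),P.min(0),cv2.minEnclosingCircle(P))
```

```text
[ 443.86469443 -108.60861992  126.11078723] 9.35 [ 0.2707671  -1.18930095 -1.36504106]
15973 [401.96957 -72.45184] ((436.32989501953125, -37.61587142944336), 34.983184814453125)
```

View pics/w4.png

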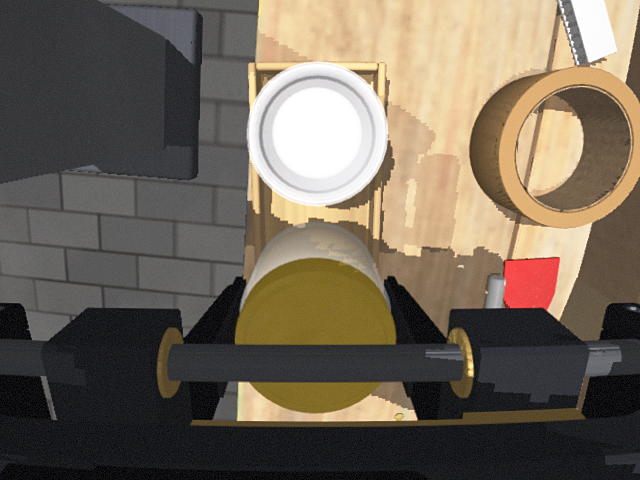

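View pics/s4c.png

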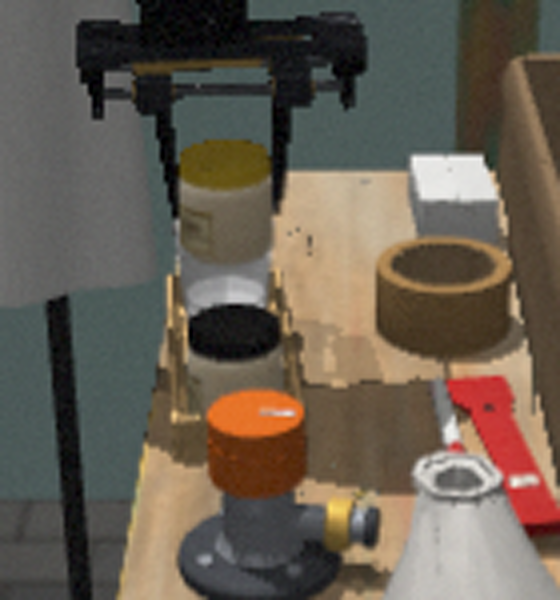

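Wrist view: the held jar (316,335) lines up with the pots rim (318,133) and has a clear gap. The side view agrees. Descending.

jog_arm --dp '[[0.016, 0, -0.001], [0.032, 0, -0.001], [0.046, 0, -0.001], [0.058, 0, -0.001], [0.068, 0, -0.001], [0.075, 0, -0.001], [0.08, 0, -0.001], [0.084, 0, -0.001], [0.086, 0, -0.001], [0.086, 0, -0.001]]' --twist '[[0, 0, 0], [0, 0, 0], [0, 0, 0], [0, 0, 0], [0, 0, 0], [0, 0, 0], [0, 0, 0], [0, 0, 0], [0, 0, 0], [0, 0, 0]]'

```text
time_s: 10.18
eef_pos: [443.0, -107.4, 38.7]
tool_rot: [[-0.0, 0.996, 0.094], [-0.0, 0.094, -0.996], [-1.0, -0.0, 0.0]]
contact_force: [-0.3, 0.3, -2.6]
gripper_width: 60.8
```

jog_arm --dp '[[0.001, 0, 0], [0.002, 0, 0], [0.003, 0, 0], [0.003, 0, 0]]' --twist '[[0, 0, 0], [0, 0, 0], [0, 0, 0], [0, 0, 0]]'

```text
time_s: 10.52
eef_pos: [443.3, -107.5, 36.1]
tool_rot: [[0.001, 0.996, 0.094], [-0.0, 0.094, -0.996], [-1.0, 0.001, 0.0]]
contact_force: [-0.4, 0.5, -1.3]
gripper_width: 60.8
```

Run:
```python
from h import *
d=viewer.get_image("wrist"); save(d,"w5")
o=status.get_obs();p=o["eef_pos"];print(p,o["time_s"],o["contact_force"])
```

```text
[ 443.25543442 -107.45372553   36.0769537 ] 10.5667 [-0.22754026 -0.7571098   0.76044453]
```

View pics/w5.png

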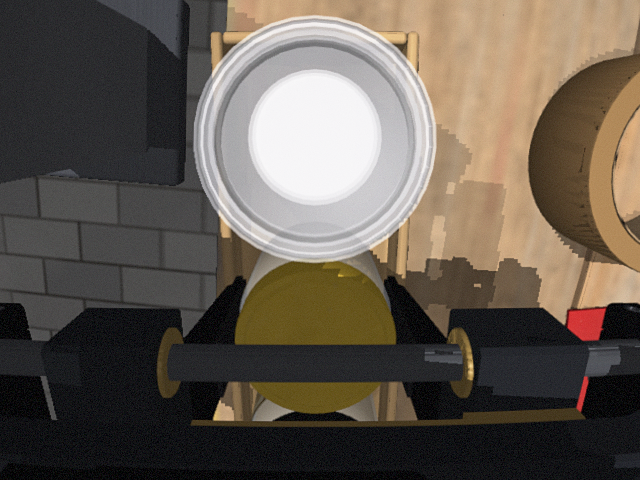

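jog_arm --dp '[[0.0005, 0, 0], [0.001, 0, 0], [0.001, 0, 0]]' --twist '[[0, 0, 0], [0, 0, 0], [0, 0, 0]]'

```text
time_s: 10.82
eef_pos: [443.3, -107.5, 36.0]
tool_rot: [[0.0, 0.996, 0.094], [-0.0, 0.094, -0.996], [-1.0, 0.0, 0.0]]
contact_force: [-4.6, 0.4, 6.8]
gripper_width: 60.9
```

jog_arm --dp '[[0, 0, 0], [0, 0, 0], [0, 0, 0], [0, 0, 0], [0, 0, 0], [0, 0, 0]]' --twist '[[0, 0, 0], [0, 0, 0], [0, 0, 0], [0, 0, 0], [0, 0, 0], [0, 0, 0]]' --gripper 100

```text
time_s: 11.32
eef_pos: [442.8, -107.3, 34.5]
tool_rot: [[-0.0, 0.996, 0.094], [0.0, 0.094, -0.996], [-1.0, -0.0, -0.0]]
contact_force: [-0.1, 0.4, 0.7]
gripper_width: 92.9
```

Run:
```python
from h import *
p=[442.8,-107.4,35];psi=5.4
plan(p,psi,[((442.8,-107.4,60),psi,2),((442.8,-107.4,190),psi,5),((445,-190,210),psi,3),((445,-190,210),psi,2)])
plan([445,-190,210],psi,[((470,-400,210),psi,7),((470,-400,210),psi,2)])
```

```text
12
[[-0.012, 0.0, 0.0], [-0.025, 0.0, 0.0], [-0.051, 0.0, 0.0], [-0.077, 0.0, 0.0], [-0.103, 0.0, 0.0], [-0.129, 0.0, 0.0], [-0.155, 0.0, 0.0], [-0.162, -0.002, 0.027], [-0.168, -0.004, 0.055], [-0.175, -0.006, 0.082], [-0.175, -0.006, 0.082], [-0.175, -0.006, 0.082]]
[[-0.0, 0, 0], [-0.0, 0, 0], [-0.0, 0, 0], [-0.0, 0, 0], [-0.0, 0, 0], [-0.0, 0, 0], [-0.0, 0, 0], [-0.0, 0, 0], [-0.0, 0, 0], [-0.0, 0, 0], [-0.0, 0, 0], [-0.0, 0, 0]]
9
[[0.0, 0.001, 0.03], [0.0, 0.001, 0.06], [0.0, 0.002, 0.091], [0.0, 0.003, 0.121], [0.0, 0.004, 0.151], [0.0, 0.004, 0.181], [0.0, 0.005, 0.211], [0.0, 0.005, 0.211], [0.0, 0.005, 0.211]]
[[-0.0, 0, 0], [-0.0, 0, 0], [-0.0, 0, 0], [-0.0, 0, 0], [-0.0, 0, 0], [-0.0, 0, 0], [-0.0, 0, 0], [-0.0, 0, 0], [-0.0, 0, 0]]
```

jog_arm --dp '[[-0.012, 0.0, 0.0], [-0.025, 0.0, 0.0], [-0.051, 0.0, 0.0], [-0.077, 0.0, 0.0], [-0.103, 0.0, 0.0], [-0.129, 0.0, 0.0], [-0.155, 0.0, 0.0], [-0.162, -0.002, 0.027], [-0.168, -0.004, 0.055], [-0.175, -0.006, 0.082], [-0.175, -0.006, 0.082], [-0.175, -0.006, 0.082]]' --twist '[[0, 0, 0], [0, 0, 0], [0, 0, 0], [0, 0, 0], [0, 0, 0], [0, 0, 0], [0, 0, 0], [0, 0, 0], [0, 0, 0], [0, 0, 0], [0, 0, 0], [0, 0, 0]]'

```text
time_s: 12.32
eef_pos: [444.7, -190.4, 209.9]
tool_rot: [[0.0, 0.996, 0.092], [0.0, 0.092, -0.996], [-1.0, 0.0, -0.0]]
contact_force: [-0.1, -0.0, 0.4]
gripper_width: 95.2
```

Run:
```python
from h import *
d=viewer.get_image("wrist"); save(d,"w6")
o=status.get_obs();p=o["eef_pos"];print(p,o["time_s"],o["contact_force"])
```

```text
[ 444.46165952 -189.5079222   209.35079606] 12.3667 [0.47345491 0.03308067 0.21908574]
```

View pics/w6.png

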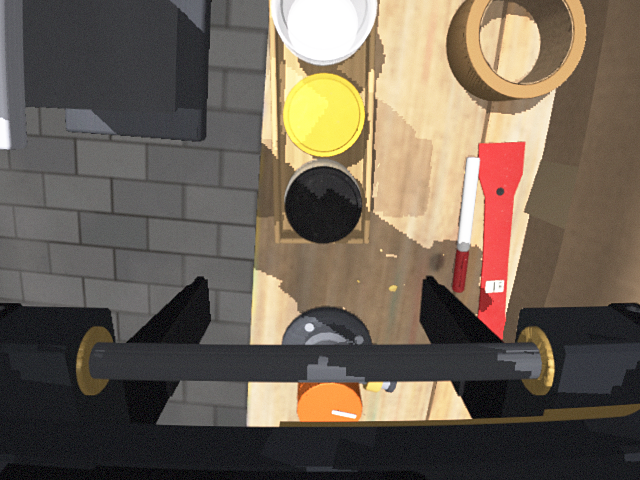

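jog_arm --dp '[[0.0, 0.001, 0.03], [0.0, 0.001, 0.06], [0.0, 0.002, 0.091], [0.0, 0.003, 0.121], [0.0, 0.004, 0.151], [0.0, 0.004, 0.181], [0.0, 0.005, 0.211], [0.0, 0.005, 0.211], [0.0, 0.005, 0.211]]' --twist '[[0, 0, 0], [0, 0, 0], [0, 0, 0], [0, 0, 0], [0, 0, 0], [0, 0, 0], [0, 0, 0], [0, 0, 0], [0, 0, 0]]'

```text
time_s: 13.12
eef_pos: [469.5, -398.6, 208.4]
tool_rot: [[-0.001, 0.996, 0.094], [0.002, 0.094, -0.996], [-1.0, -0.001, -0.002]]
contact_force: [-0.1, -1.1, 0.3]
gripper_width: 95.2
```

```bash
cat > cap.py <<'E'
from h import *
import sys
d=viewer.get_image("wrist"); save(d,sys.argv[1])
c=cloud(d); z=c[...,2]; img=d["image"].astype(int)
m=(img[...,0]>130)&(img[...,2]<70)&(img[...,1]<130)&(z>float(sys.argv[2]))&(z<float(sys.argv[3]))
P=c[m]; f=P[:,:2].astype(np.float32); print(m.sum(),"top z",np.median(P[:,2]),cv2.minEnclosingCircle(f)); uv=np.argwhere(m)[:,::-1];print(uv.min(0),uv.max(0))
h=cv2.convexHull(f)[:,0]; A=np.c_[2*h,np.ones(len(h))]; s=np.linalg.lstsq(A,(h**2).sum(1),rcond=None)[0]; print(s[:2],np.sqrt(s[2]+s[:2]@s[:2]))
m=(img.min(2)>150)&(z>float(sys.argv[2]))&(z<float(sys.argv[3]))&(np.hypot(c[...,0]-s[0],c[...,1]-s[1])<26)
q=c[m][:,:2]
if len(q)>10:
    b=q.mean(0)-s[:2]; print("line",len(q),b,"az",np.degrees(np.arctan2(b[1],b[0])))
for t in ["cap_grip","valve","neck_top"]:
    for r in finder.landmark_of(t,"wrist")[:2]:
        X=w(d,r["point"]); print(t,round(r["confidence"],2),np.round(X,1),np.round(proj(d,X)[0]))
o=status.get_obs();p=o["eef_pos"];R=np.array(o["tool_rot"]);print(np.round(p,1),"psi",np.degrees(np.arctan2(R[1,1],R[0,1])),o["time_s"],o["contact_force"],o["gripper_width"],np.round(o["joint_pos"],1))
E
python3 cap.py w7 90 110
```

```text
1583 top z 99.88542469622816 ((469.9334716796875, -335.0119323730469), 26.49703598022461)
[285 104] [364 157]
[ 470.01610754 -333.92049422] 25.343923715371066
cap_grip 0.95 [ 468.7 -341.6   91.2] [322. 153.]
cap_grip 0.67 [ 496.7 -468.2   32.7] [338. 294.]
[ 469.7 -397.4  209.5] psi 5.505644438956893 13.3167 [-0.18076935  0.34288754  0.84197243] 95.19336270790338 [-45.2   3.   99.4   0.   77.6 -50.8]
```

View pics/w7.png

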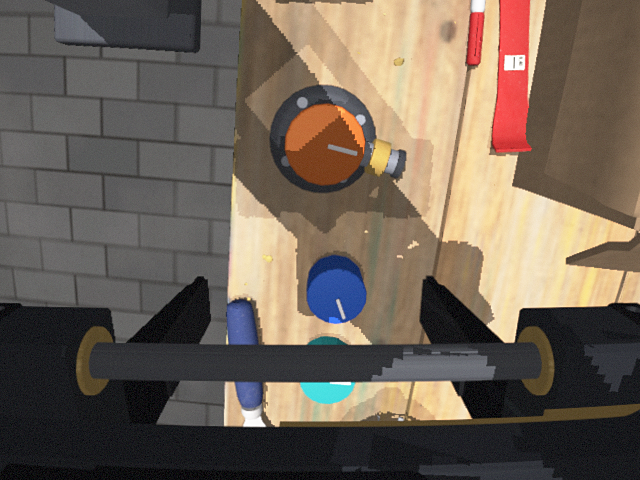

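W6 shows the yellow lid (323,114) in the gap, upright, with the black lid (323,203) and pots (323,20) where they were. W7 shows the orange cap at (325,145) with its white line pointing right to (356,153). It is half in shadow, so I'll widen the colour mask.

```bash
sed -i 's/^m=(img\[...,0\]>130).*$/hsv=cv2.cvtColor(d["image"],cv2.COLOR_RGB2HSV)\nm=(hsv[...,0]<16)\&(hsv[...,1]>190)\&(z>float(sys.argv[2]))\&(z<float(sys.argv[3]))/; s/(img.min(2)>150)/(hsv[...,1]<120)/' cap.py; python3 cap.py w8 94 106
python3 - <<'E'
import os; os.chdir('.')
from h import *
d=viewer.get_image("top"); c=cloud(d); z=c[...,2]; hsv=cv2.cvtColor(d["image"],cv2.COLOR_RGB2HSV)
m=(hsv[...,0]<16)&(hsv[...,1]>170)&(z>92)&(z<108)&(abs(c[...,1]+334)<40)
f=c[m][:,:2].astype(np.float32); print(m.sum(),np.median(c[m][:,2]),cv2.minEnclosingCircle(f))
E
```

```text
2097 top z 99.91428646977505 ((469.953125, -335.1806640625), 26.342050552368164)
[285 106] [363 185]
[ 469.91643258 -335.15646491] 26.109658990697863
line 162 [11.74213135 -1.82647595] az -8.84144384119629
cap_grip 0.9 [ 493.9 -555.    28.1] [324. 373.]
cap_grip 0.86 [ 498.6 -469.    30.5] [339. 294.]
[ 469.7 -398.3  209.9] psi 5.466603064073723 13.5167 [-0.37362365 -0.51981596  0.60496369] 94.72262634025579 [-45.3   3.   99.4   0.   77.6 -50.8]
216 100.43405341574663 ((469.912841796875, -333.1938171386719), 25.79949378967285)
```

Run:
```python
from h import *
p=[469.7,-397.9,209.8];psi=5.5
plan(p,psi,[((470,-335,200),psi,3),((470,-335,72.5),psi,7),((470,-335,72.5),psi,2)])
```

```text
12
[[0.003, 0.002, -0.021], [0.007, 0.004, -0.042], [0.01, 0.006, -0.063], [0.028, 0.006, -0.063], [0.046, 0.006, -0.063], [0.064, 0.006, -0.063], [0.083, 0.006, -0.063], [0.101, 0.006, -0.063], [0.119, 0.006, -0.063], [0.137, 0.006, -0.063], [0.137, 0.006, -0.063], [0.137, 0.006, -0.063]]
[[-0.0, 0, 0], [-0.0, 0, 0], [-0.0, 0, 0], [-0.0, 0, 0], [-0.0, 0, 0], [-0.0, 0, 0], [-0.0, 0, 0], [-0.0, 0, 0], [-0.0, 0, 0], [-0.0, 0, 0], [-0.0, 0, 0], [-0.0, 0, 0]]
```

jog_arm --dp '[[0.003, 0.002, -0.021], [0.007, 0.004, -0.042], [0.01, 0.006, -0.063], [0.028, 0.006, -0.063], [0.046, 0.006, -0.063], [0.064, 0.006, -0.063], [0.083, 0.006, -0.063], [0.101, 0.006, -0.063], [0.119, 0.006, -0.063], [0.137, 0.006, -0.063], [0.137, 0.006, -0.063], [0.137, 0.006, -0.063]]' --twist '[[0, 0, 0], [0, 0, 0], [0, 0, 0], [0, 0, 0], [0, 0, 0], [0, 0, 0], [0, 0, 0], [0, 0, 0], [0, 0, 0], [0, 0, 0], [0, 0, 0], [0, 0, 0]]'

```text
time_s: 14.57
eef_pos: [468.9, -335.1, 71.8]
tool_rot: [[-0.002, 0.996, 0.094], [0.002, 0.094, -0.996], [-1.0, -0.002, -0.002]]
contact_force: [0.1, -0.3, -0.7]
gripper_width: 95.2
```

```bash
sed -i 's/^for t in \["cap_grip"/for t in []: #/' cap.py; sed -n 14,22p cap.py; python3 cap.py w9 92 108
```

```text
for r in finder.landmark_of(t,"wrist")[:2]:
        X=w(d,r["point"]); print(t,round(r["confidence"],2),np.round(X,1),np.round(proj(d,X)[0]))
o=status.get_obs();p=o["eef_pos"];R=np.array(o["tool_rot"]);print(np.round(p,1),"psi",np.degrees(np.arctan2(R[1,1],R[0,1])),o["time_s"],o["contact_force"],o["gripper_width"],np.round(o["joint_pos"],1))
7250 top z 99.73583893699359 ((470.3324890136719, -323.30133056640625), 51.81296920776367)
[185 258] [454 388]
[ 471.05018652 -333.22731639] 30.47993375890408
line 390 [10.24646275 -3.45717436] az -18.644484431611513
[ 469.8 -335.9   73.2] psi 5.421368668436113 14.6167 [ 0.53771679 -0.09126728  0.50388726] 95.04330134748513 [-40.9   5.5 110.7  -0.   63.8 -46.3]
```

View pics/w9.png

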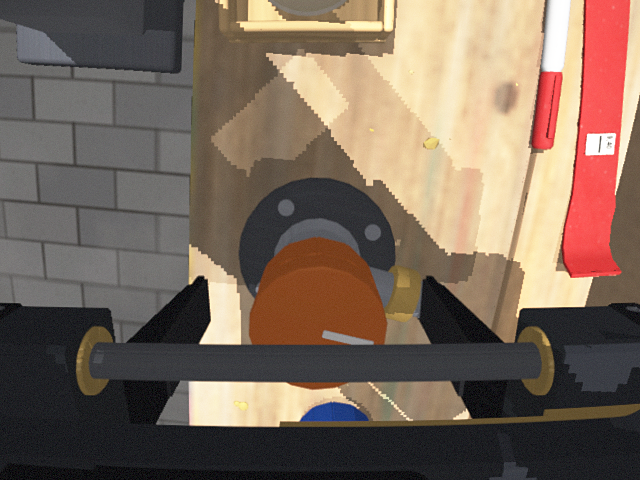

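W9: the cap top (318,322) is centred between the fingers, and the white line is at (325–372, 333–344). Closing.

jog_arm --dp '[[0.001, 0, -0.001], [0.001, 0, -0.001], [0.001, 0, -0.001], [0.001, 0, -0.001], [0.001, 0, -0.001], [0.001, 0, -0.001], [0.001, 0, -0.001], [0.001, 0, -0.001]]' --twist '[[0, 0, 0], [0, 0, 0], [0, 0, 0], [0, 0, 0], [0, 0, 0], [0, 0, 0], [0, 0, 0], [0, 0, 0]]' --gripper 0

```text
time_s: 15.28
eef_pos: [469.5, -334.9, 71.8]
tool_rot: [[0.0, 0.996, 0.094], [-0.0, 0.094, -0.996], [-1.0, 0.0, 0.0]]
contact_force: [0.1, 0.3, 0.7]
gripper_width: 53.7
```

```bash
cat > st.py <<'E'
from h import *
import sys
d=viewer.get_image("wrist"); save(d,sys.argv[1]); o=status.get_obs()
for k in ["time_s","eef_pos","contact_force","moment","gripper_width"]: print(k,np.round(o[k],2))
R=np.array(o["tool_rot"]);print("psi",np.degrees(np.arctan2(R[1,1],R[0,1])))
i=d["image"][200:420,180:460]; cv2.imwrite(f"pics/{sys.argv[1]}c.png",cv2.resize(i,None,fx=2.5,fy=2.5,interpolation=2)[:,:,::-1])
c=cloud(d); z=c[...,2]; top=float(sys.argv[2]) if len(sys.argv)>2 else 100
hsv=cv2.cvtColor(d["image"],cv2.COLOR_RGB2HSV)
m=(hsv[...,1]<150)&(hsv[...,2]>80)&(abs(z-top)<5)&(np.hypot(c[...,0]-470,c[...,1]+335)<27); m[345:]=0
q=c[m][:,:2]; print(len(q)); 
if len(q)>10:
    l=cv2.fitLine(q.astype(np.float32),cv2.DIST_L2,0,.01,.01).ravel(); b=q.mean(0)-[470,-335]; s=np.sign(l[:2]@b); print("mark az line",np.degrees(np.arctan2(s*l[1],s*l[0])),"mean",b)
E
python3 st.py w10
```

```text
time_s 15.33
eef_pos [ 469.53 -334.86   71.8 ]
contact_force [-0.48 -0.47  1.14]
moment [-0.08  0.04  0.  ]
gripper_width 53.52
psi 5.412307053624864
416
mark az line 2.035965674257281 mean [ 9.57985065 -2.00212374]
```

View pics/w10c.png

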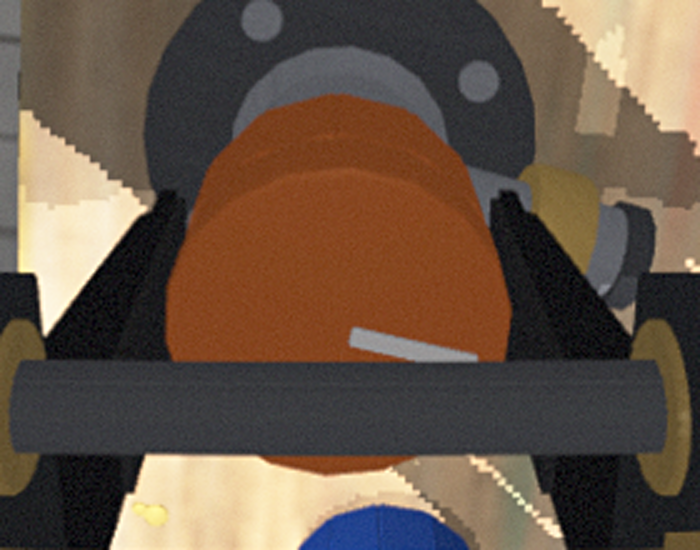

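jog_arm --dp '[[0, 0, 0], [0, 0, 0], [0, 0, 0], [0, 0, 0], [0, 0, 0], [0, 0, 0]]' --twist '[[-4, 0, 0], [-8, 0, 0], [-12, 0, 0], [-16, 0, 0], [-20, 0, 0], [-20, 0, 0]]'

```text
time_s: 15.83
eef_pos: [468.1, -334.6, 71.6]
tool_rot: [[-0.003, 0.903, 0.43], [0.001, 0.43, -0.903], [-1.0, -0.002, -0.003]]
contact_force: [-5.3, 1.6, 4.5]
gripper_width: 53.5
```

```bash
python3 st.py w11
```

```text
time_s 15.88
eef_pos [ 468.05 -334.62   71.57]
contact_force [-5.61  1.25  3.46]
moment [ 0.13  0.96 -0.42]
gripper_width 53.49
psi 25.36209679812057
137
mark az line 25.04990775086717 mean [ 4.10920377 -1.69301557]
```

View pics/w11c.png

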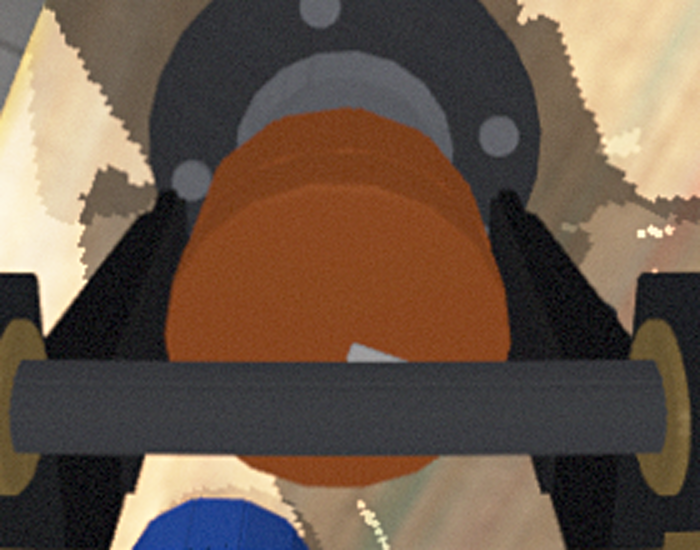

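The mark sits about 9–10° further round in the gripper frame (slope 9° → ~18°), and Mz = −0.42 N·m. So the cap stopped at about 9° counter-clockwise and the fingers slipped, which makes this the wrong way. Turning clockwise, aiming 62° past the start (71° from here).

jog_arm --dp '[[0, 0, 0], [0, 0, 0], [0, 0, 0], [0, 0, 0], [0, 0, 0], [0, 0, 0], [0, 0, 0], [0, 0, 0], [0, 0, 0], [0, 0, 0], [0, 0, 0], [0, 0, 0]]' --twist '[[3, 0, 0], [7, 0, 0], [11, 0, 0], [15, 0, 0], [19, 0, 0], [23, 0, 0], [27, 0, 0], [31, 0, 0], [35, 0, 0], [39, 0, 0], [43, 0, 0], [43, 0, 0]]'

```text
time_s: 16.88
eef_pos: [470.2, -334.1, 71.6]
tool_rot: [[0.001, 0.953, -0.304], [0.001, -0.304, -0.953], [-1.0, 0.001, -0.002]]
contact_force: [2.1, 3.3, 0.5]
gripper_width: 53.7
```

```bash
python3 st.py w12
```

```text
time_s 16.93
eef_pos [ 470.21 -334.14   71.64]
contact_force [ 3.24  3.42 -0.77]
moment [ 0.53 -0.56 -0.03]
gripper_width 53.57
psi -17.522919818176096
138
mark az line -17.953558628903842 mean [ 3.31778748 -4.68331507]
```

View pics/w12c.png

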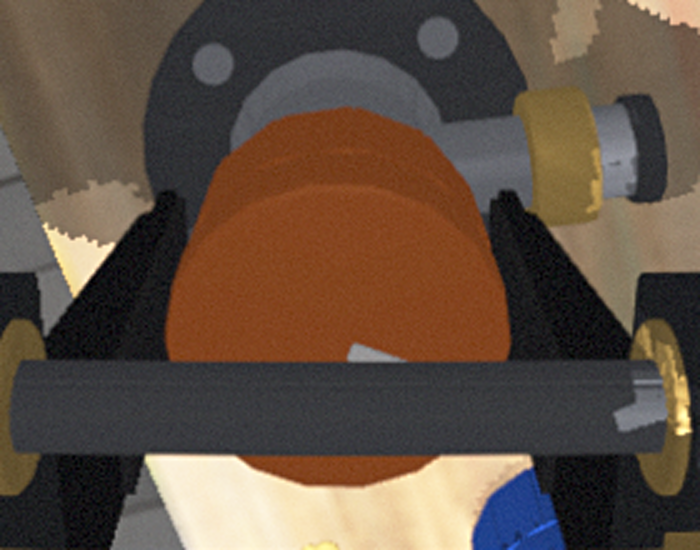

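Mark unchanged in the gripper frame and Mz ≈ 0, so the cap follows clockwise. 28° more to go.

jog_arm --dp '[[0, 0, 0], [0, 0, 0], [0, 0, 0], [0, 0, 0], [0, 0, 0], [0, 0, 0], [0, 0, 0], [0, 0, 0]]' --twist '[[4, 0, 0], [8, 0, 0], [12, 0, 0], [16, 0, 0], [20, 0, 0], [24, 0, 0], [28, 0, 0], [28, 0, 0]]'

```text
time_s: 17.6
eef_pos: [471.2, -335.0, 72.0]
tool_rot: [[0.004, 0.699, -0.715], [-0.001, -0.715, -0.699], [-1.0, 0.004, -0.002]]
contact_force: [6.8, 0.8, -1.9]
gripper_width: 53.7
```

```bash
python3 st.py w13
```

```text
time_s 17.65
eef_pos [ 471.22 -335.05   72.06]
contact_force [ 5.72  1.15 -2.31]
moment [ 0.11 -1.05 -0.  ]
gripper_width 53.58
psi -45.519476844500176
136
mark az line -45.29383860299581 mean [ 1.11702639 -6.17771411]
```

View pics/w13c.png

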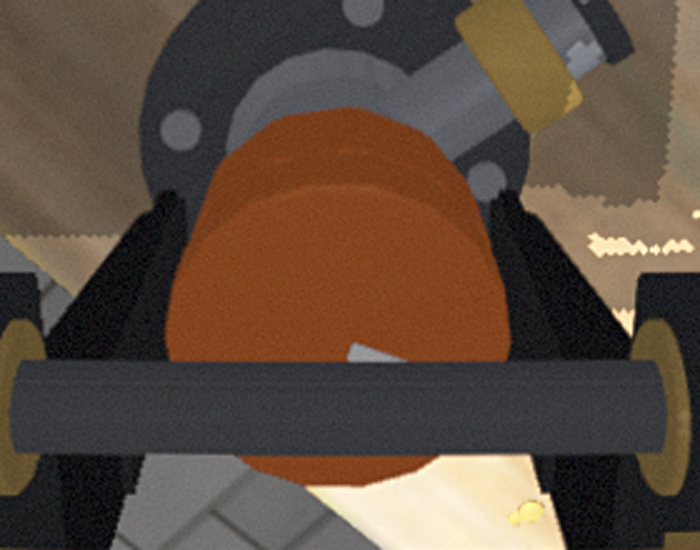

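The cap followed again (net ≈ 62° clockwise). Before lifting slowly I'll relieve the ~6 N side push with a shift of about 1.4 mm in +x.

jog_arm --dp '[[0, 0.001, -0.001], [0, 0.001, -0.001], [-0.001, 0.001, -0.001], [-0.002, 0.001, -0.001], [-0.003, 0.001, -0.001], [-0.005, 0.001, -0.001], [-0.005, 0.001, -0.001]]' --twist '[[0, 0, 0], [0, 0, 0], [0, 0, 0], [0, 0, 0], [0, 0, 0], [0, 0, 0], [0, 0, 0]]'

```text
time_s: 18.23
eef_pos: [471.3, -335.0, 77.2]
tool_rot: [[0.001, 0.7, -0.714], [-0.0, -0.714, -0.7], [-1.0, 0.001, -0.0]]
contact_force: [4.7, 0.4, -0.7]
gripper_width: 53.6
```

```bash
python3 st.py w14
```

```text
time_s 18.28
eef_pos [ 471.28 -334.98   77.15]
contact_force [ 5.71  0.55 -1.09]
moment [ 0.01 -0.7  -0.02]
gripper_width 53.76
psi -45.57860662963977
7
```

jog_arm --dp '[[-0.004, 0, 0], [-0.009, 0, 0], [-0.014, 0, 0], [-0.019, 0, 0], [-0.024, 0, 0], [-0.029, 0, 0], [-0.035, 0, 0], [-0.035, 0, 0]]' --twist '[[0, 0, 0], [0, 0, 0], [0, 0, 0], [0, 0, 0], [0, 0, 0], [0, 0, 0], [0, 0, 0], [0, 0, 0]]'

```text
time_s: 18.95
eef_pos: [471.3, -335.6, 113.3]
tool_rot: [[0.001, 0.7, -0.714], [-0.002, -0.714, -0.7], [-1.0, 0.002, 0.0]]
contact_force: [0.3, 0.3, -1.6]
gripper_width: 53.8
```

```bash
python3 st.py w15 140
python3 - <<'E'
import os; os.chdir('.')
from h import *
d2=viewer.get_image("side"); save(d2,"s15"); s=d2["image"][150:300,230:370]; cv2.imwrite("pics/s15c.png",cv2.resize(s,None,fx=4,fy=4,interpolation=2)[:,:,::-1])
E
```

```text
time_s 19.0
eef_pos [ 471.14 -335.37  112.7 ]
contact_force [-0.03 -0.57 -2.34]
moment [-0.09  0.14  0.02]
gripper_width 53.47
psi -45.59107182799231
134
mark az line -44.73069643389863 mean [ 0.90225905 -6.30075088]
```

View pics/s15c.png

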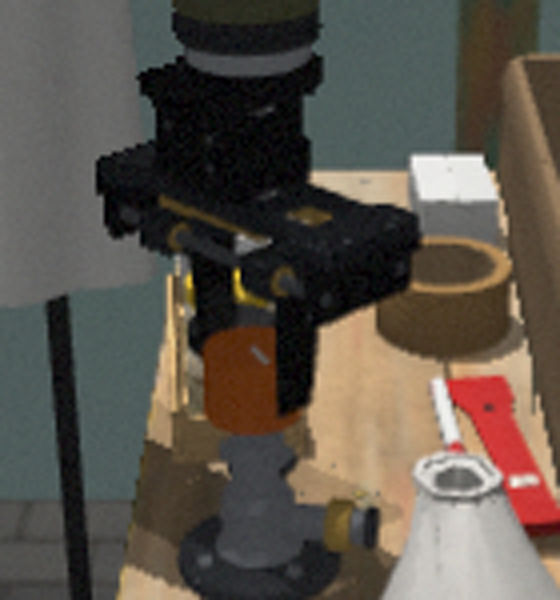

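View pics/w15c.png

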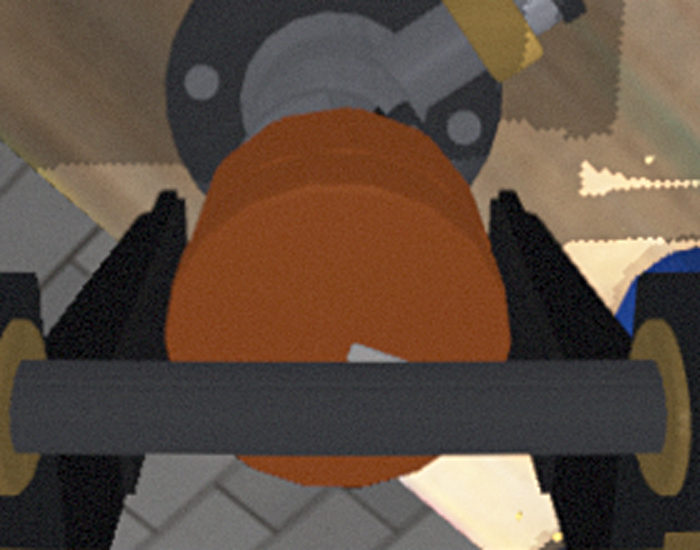

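The cap is off: the side view shows it clear above the neck, the load is about 2 N, and the side force is gone. Lifting to the final height.

jog_arm --dp '[[-0.01, 0, 0], [-0.02, 0, 0], [-0.03, 0, 0], [-0.04, 0, 0], [-0.05, 0, 0], [-0.06, 0, 0], [-0.066, 0, 0], [-0.069, 0, 0], [-0.069, 0, 0], [-0.069, 0, 0], [-0.069, 0, 0]]' --twist '[[0, 0, 0], [0, 0, 0], [0, 0, 0], [0, 0, 0], [0, 0, 0], [0, 0, 0], [0, 0, 0], [0, 0, 0], [0, 0, 0], [0, 0, 0], [0, 0, 0]]'

```text
time_s: 19.97
eef_pos: [470.5, -334.5, 179.8]
tool_rot: [[-0.001, 0.7, -0.714], [0.001, -0.714, -0.7], [-1.0, -0.001, 0.0]]
contact_force: [-0.1, -0.3, -2.1]
gripper_width: 54.0
```

```bash
python3 st.py w16 210
python3 - <<'E'
import os; os.chdir('.')
from h import *
d=viewer.get_image("side"); save(d,"s16"); s=d["image"][110:300,230:400]; cv2.imwrite("pics/s16c.png",cv2.resize(s,None,fx=3.5,fy=3.1,interpolation=2)[:,:,::-1])
for c in ["side","top","wrist"]:
    e=viewer.get_image(c); save(e,c+"_f")
    for t in ["cap_grip","cap","neck_top","yellow_jar_mid","black_jar_mid","pot_stack_mid","carton_mid","marker_mid"]:
        for r in finder.landmark_of(t,c)[:2]:
            X=w(e,r["point"]); print(c,t,round(r["confidence"],2),np.round(X,1))
E
```

```text
time_s 20.02
eef_pos [ 470.46 -334.52  179.71]
contact_force [-0.84 -0.05 -1.94]
moment [-0.13  0.09  0.02]
gripper_width 53.58
psi -45.58554685739241
134
mark az line -47.22457011733594 mean [ 1.3970523  -6.52165147]
side cap_grip 0.9 [ 497.  -467.9   29.5]
side cap_grip 0.84 [ 468.5 -336.7  199.9]
side cap 0.9 [ 498.3 -552.4    2.5]
side cap 0.75 [ 474.3 -334.5  166.9]
side neck_top 0.61 [ 475.3 -332.7   88.1]
side yellow_jar_mid 0.43 [ 446.2 -104.    43.5]
side black_jar_mid 0.71 [ 447.5 -172.7   43.4]
side pot_stack_mid 0.44 [437.4 -36.3  45.2]
side carton_mid 0.84 [613.7 160.9  21.5]
side marker_mid 0.5 [ 592.7 -196.7    6.9]
top cap_grip 0.45 [ 491.9 -551.3   31.1]
top cap 0.72 [ 4.957e+02 -5.538e+02  1.000e-01]
top cap 0.43 [ 442. -105.    7.]
top yellow_jar_mid 0.69 [ 442.7 -108.7   39.4]
top black_jar_mid 0.72 [ 452.2 -171.    42.4]
top carton_mid 0.65 [610.4 163.2  21.7]
top marker_mid 0.72 [ 585.2 -193.4   10.5]
wrist cap_grip 0.94 [ 496.8 -466.8   29.7]
wrist cap 0.86 [ 465.8 -334.1  170.9]
wrist cap 0.62 [ 493.5 -470.4   -1.1]
wrist neck_top 0.6 [ 468.4 -338.1   81.8]
wrist yellow_jar_mid 0.72 [ 444.8 -106.7   39.2]
wrist black_jar_mid 0.88 [ 448.2 -170.9   42.9]
```

View pics/s16c.png

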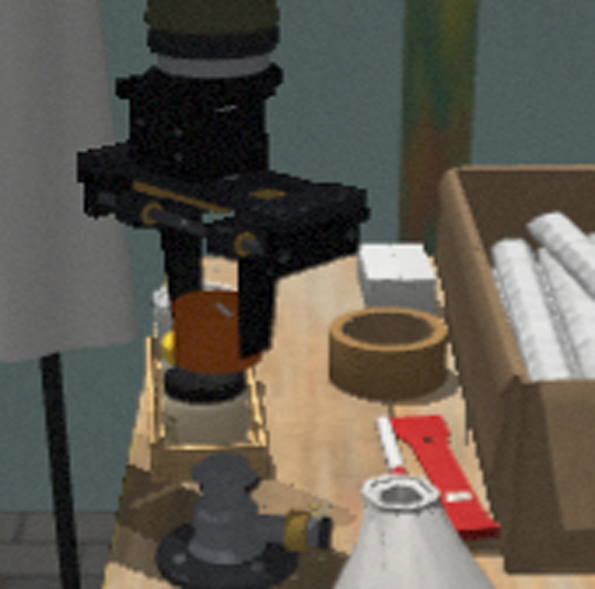

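View pics/wrist_f.png

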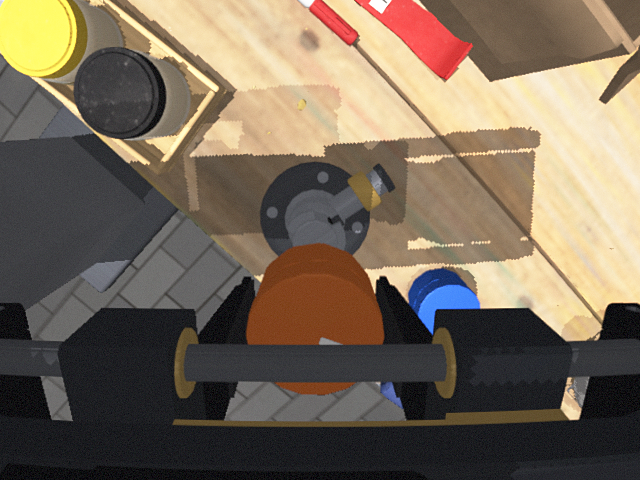

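Run:
```python
from h import *
o=status.get_obs(); print(o["time_s"],o["eef_pos"],o["joint_vel"].round(2) if hasattr(o["joint_vel"],'round') else o["joint_vel"],o["gripper_width"])
print(order.hand_in())
```

```text
21.4167 [ 470.90630072 -334.83931468  180.69432822] [-0.13  0.14 -0.07  0.09  0.16 -0.01] 54.03140276910552
the job is handed in; nothing more can be done
None
```

The yellow-lidded jar stands in the tray's gap and has been let go. The orange cap is off the valve and still held level above the neck. I handed the job in at 21.4 s.

- **Jar:** I retracted the arm to pass the parasol and gripped the jar. I set it down at about (443, −107.5) with light contact (about 7 N) and opened the gripper. The pictures afterwards show it upright between the black jar and the pots. The finder's later points for the jar agree to about 4 mm.
- **Cap:** Counter-clockwise it stopped at about 9° and the fingers slipped, so I turned it clockwise to about 62° past its starting position. It followed without slipping and lifted with almost no resistance.
- **Final hold:** The cap is level on the neck's axis, with the tool at (470.9, −334.8, 180.7). It sits about 109 mm above its seated height. That puts its lower edge about 85 mm above the neck top and its grip centre about 115 mm above it, because "10 cm above the neck" could mean either.
- **Bystanders:** The carton, marker, black jar and pots read within a few mm of their first positions wherever the finder saw them.
- **Disagreements:** There was a side force of about 6 N on the neck while I turned the cap and started lifting it; it went once the cap was clear. The finder also gave a few false or look-alike results for the cap, from the blue and teal caps and once a jar, which I ignored. In the last check it found the pots only in the side picture, at low confidence.

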